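# Tip the counting chamber down to the pick-up gap

## Robot

A 6-joint arm with a two-finger parallel gripper is mounted at the origin on a cart in front of the work surface, level with it; the furniture and walls round the work are solid. World frame = base frame: x ahead of the robot, y to its left, z up, the work surface at z = 0. Lengths are in m, angles in rad, forces in N, time in s.
With the tool pointing down it reaches from about 0.35 to 0.875 m from the base axis. Payload 4.2 kg.
Tool frame: the origin (TCP) lies on the mounting face of the last link; the fingertips stand 173 mm ahead of it and the grasp point (between the pads) lies 155 mm ahead of it; z points along the fingers, y is the line along which they close (so a half turn about z gives the same grasp; the last joint's range is limited). The gripper opens to 85 mm and grips with 20 to 120 N. Pads are 22 mm wide; open, the fingers measure 114 mm over their backs; the gripper's body (76 mm by 85 mm) begins 54 mm behind the grasp point. The pads swing forward as they close: fully open they stand 13 mm farther back than shut.
Start: joints at [-0.888, 0.385, 0.008, 0, -1.194, -0.259], TCP at [0.257, -0.57, 0.405] pointing down, gripper open.
Joint ranges: [-3.14, 3.14], [-1.21, 2.06], [-1.07, 1.41], [-3.16, 2.05], [-2.99, -0.16], [-3.1, 3.1]. Speed limits (rad/s): [2.79, 2.79, 3.14, 3.14, 3.14, 3.14].

## Interface

Orientations are given as [roll, pitch, yaw] about the fixed x, y, z axes, in that order (R = Rz(yaw) Ry(pitch) Rx(roll)).
In Python, from bench import * gives the robot as it stands.
- The arm moves only by the shell command python3 -m creep 'ROWS'. ROWS is JSON, a list that holds one entry, the list of rows, each a list of 7 numbers: the shift along the tool's x, y, z in cm, then the turn, a rotation vector about the tool's x, y, z in rad, then the finger opening in cm, from 0 to 8.54. A call has 1 to 5 rows; each row shifts and turns the commanded pose from where the row before left it, along the tool's axes as they then stand; what a row does not reach is not made up. A row lasts 1/8 s, in which the tool goes at most 62.5 mm and 10.7 degrees, less where a joint would pass 70% of its speed; a pose out of reach is approached as far as the arm can. A call is refused whole if a number of a shift passes 6.25 or a number of a turn 0.188, either way. A call with a gripper value outside its range is refused whole. The fingers move at their own pace and stop on an object; the grip force is fixed at half the most. Time passes only in rows, so rows that do not move let the fingers close. It gives the time, the measured TCP pose, the force, the opening and the grip force at its end, in the units of the state.
- read_state(): the state, without advancing time (a new reading comes with each control period).
- grab_frame(name): name is "scene" or "top"; returns a dict with "image" (384x512x3 uint8, blue, green, red), "z_map" (384x512 float32, m along the optical axis (not along the pixel's ray), 0 where there is no reading), "camera_matrix" (3x3 intrinsics, pixels), "world_from_camera" (4x4, takes a point from camera to world coordinates). Camera axes: x right, y down, z forward; pixel columns grow to the right and rows downward; lengths in m; the calibration is good to about 2 mm. A picture is of the moment at which its call begins.
- job_done(): hands the job in; it is judged then, once.
The state is a dict: "time_s": time; "joint_pos": joint angles; "joint_velocities": joint speeds; "tau": joint torques, N m; "ee_pos": TCP position; "tcp_rot": TCP orientation; "force": force on the tool from outside, world axes, zero at the start; "torque": the same for the moment, N m; "width": finger opening in m; "finger_force": force on a finger pad.
Only numpy, scipy, OpenCV 4.12 (cv2) and the standard library are available. Lean on these libraries where they do the work, as an engineer would, in place of code of your own. Each camera call takes 0.05 s, during which the arm holds its last target. There are 200 camera calls.

## Task

The thin glass counting chamber lies loose in one of the two shallow steel trays. Raise that tray by its handle so that the glass slides down, untouched, until it lies along the end wall with the pick-up gap, then lower the tray gently flat onto the table where it stood, and let go. Leave the other tray alone.

Things in the scene. Friction and masses are not known exactly. Their poses are not given: they have to be found in the camera images.
- tray_floor (a point): Shallow open tray of dark steel, loose on the table, holding the glass; 190 (its y) x 100 mm (x), walls 5 thick, 20 high, 0.5 kg. Point: centre of its inner floor, 4 mm above the underside; z up, +y to the handle end, -y to the end wall with a 36 mm pick-up gap. End walls' inner faces are 90 mm away, side walls' 45. Raised by the handle it turns on the gap end's lower outer edge, 95 mm away along -y.
- tray_handle (a point): Centre of that tray's bar handle: a round bar, 10 mm diameter, parallel to the tray's x, 45 mm above the tray's underside, 15 mm outside the end wall and 110 mm from the tray's centre along +y; a leg at either end, 66 mm clear between them. Pinched across from above (fingers closing along the tray's y) it turns in the fingers as the tray tips. Axes as the tray's.
- chamber_center (a point): Centre (half-way up) of the glass counting chamber, a clear plate 30 (its x) x 75 (its y) x 4 mm (z), 25 g, loose on the tray floor, long side roughly across the tray. It begins to slide on the steel at 10 to 18 degrees of tilt; at about 30 degrees it slides to the gap end within a second. Flat along that end wall its centre is 75 mm from the tray's centre.
- other_tray_floor (a point): A second tray of the same form and size, which holds a small square white box (28 mm) and a microtube instead of the glass plate. Point: the centre of its inner floor; axes as for the first tray (+y to its handle). It is to be left alone.
Things that resemble listed ones, but are neither listed nor needed, are in the scene too. Leave any turquoise look-alike of the part that bears chamber_center alone.

How it is judged:
By the outcome, as a careful person would: the job done as asked, in the order asked, and still so for the second after the job is handed in, with the robot touching nothing.
It also fails if it takes over 40 s, if anything falls off the work surface, if the arm or the gripper's body presses on something with over 40 N, if the wrist force passes 120 N, or if a joint passes its speed limit or range.

## Working session

There is one attempt and no reset: what is moved stays moved. The work goes in short steps, Python scripts to look and compute and a shell command to move; the robot and the scene stay as the last step left them, time stands still between calls to the robot, and variables do not carry over. Pictures are saved under pics/ and viewed, at most 10 in all, crops included, and the job is handed in when it is done.

```bash
mkdir -p pics; python3 - <<'E'
from bench import *
import cv2,pickle
print(read_state())
for n in("top","scene"):
    f=grab_frame(n); cv2.imwrite(f"pics/{n}0.png",f["image"]); pickle.dump(f,open(f"{n}0.pkl","wb"))
    print(n,f["camera_matrix"],f["world_from_camera"])
E
```

```text
{'time_s': 0.0, 'joint_pos': array([-8.88399299e-01,  3.85559838e-01,  6.60957989e-03, -5.16700965e-04,
       -1.19397227e+00, -2.58618686e-01]), 'joint_velocities': array([-0.00101535,  0.00055109, -0.00119497,  0.00132708,  0.00011576,
        0.00024532]), 'tau': array([ 3.52116958e-04, -3.92287910e+01,  1.88402420e+01,  4.18617949e+00,
       -4.55171263e-03,  1.26217884e-05]), 'ee_pos': array([ 0.25696375, -0.56950367,  0.40361019]), 'tcp_rot': array([ 3.13941435e+00, -7.96979930e-05, -2.71800487e+00]), 'force': array([-0.06631811, -0.12997645,  0.39959795]), 'torque': array([ 0.00483401,  0.00136579, -0.01099885]), 'finger_force': 0.0, 'width': 0.08533103837590438}
top [[366.00277384   0.         256.49549845]
 [  0.         366.00277384 192.78407659]
 [  0.           0.           1.        ]] [[-0.00249423 -0.99695265  0.0779692   0.48128306]
 [-0.99998258  0.00206951 -0.00552763  0.03608124]
 [ 0.00534943 -0.07798163 -0.99694044  1.04381649]
 [ 0.          0.          0.          1.        ]]
scene [[451.49875049   0.         249.10465053]
 [  0.         451.49875049 190.76333814]
 [  0.           0.           1.        ]] [[-0.76347615 -0.50591618  0.40143865  0.11487051]
 [-0.64583472  0.59681929 -0.47613469  0.55235333]
 [ 0.00129791 -0.6227805  -0.78239553  0.86851596]
 [ 0.          0.          0.          1.        ]]
```

View pics/top0.png

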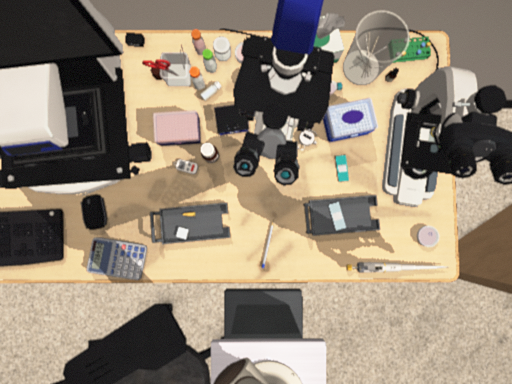

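View pics/scene0.png

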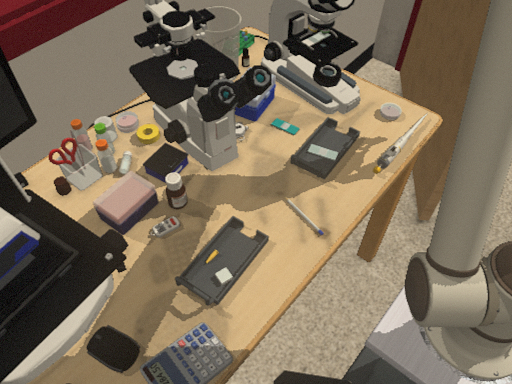

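The top view shows the glass at about (337,215) in the right tray, centred near (341,215). The left tray at (190,222) holds the white box, and the turquoise decoy is at (341,167). I'll enlarge the right tray to find which end has the handle.

```bash
cat > h.py <<'E'
import numpy as np,pickle,cv2
def world(f,u,v,z=None):
    K=f["camera_matrix"];T=f["world_from_camera"]
    r=np.array([(u-K[0,2])/K[0,0],(v-K[1,2])/K[1,1],1.])
    d=T[:3,:3]@r
    if z is None: s=f["z_map"][int(round(v)),int(round(u))]
    else: s=(z-T[2,3])/d[2]
    return T[:3,3]+s*d
def worldmap(f):
    h,w=f["z_map"].shape; v,u=np.mgrid[:h,:w];K=f["camera_matrix"];T=f["world_from_camera"];s=f["z_map"]
    P=np.stack([(u-K[0,2])/K[0,0]*s,(v-K[1,2])/K[1,1]*s,s],-1)
    return P@T[:3,:3].T+T[:3,3]
E
python3 - <<'E'
from h import *
t=pickle.load(open("top0.pkl","rb"));s=pickle.load(open("scene0.pkl","rb"))
a=cv2.resize(t["image"][185:245,292:392],(800,480),interpolation=cv2.INTER_CUBIC)
b=cv2.resize(s["image"][110:185,280:370],(720,600),interpolation=cv2.INTER_CUBIC)
cv2.imwrite("pics/a.png",a);cv2.imwrite("pics/b.png",b)
W=worldmap(t)
for v in range(192,240,4): print(v,[int(round(x*1000)) for x in W[v,298:388:3,2]])
E
```

```text
192 [-2, 2, 0, 2, 1, -1, 2, 0, -3, -2, -1, 0, -2, 2, -1, 0, -2, -3, 2, -1, 0, 0, -1, 3, -1, 1, -2, -2, 1, 12]
196 [1, 0, 1, -1, -2, 2, 3, 2, -1, 2, 2, 4, 3, 0, -1, -1, 0, 0, 17, 20, 21, 20, 24, 21, 22, 15, 22, -1, 4, 4]
200 [2, -2, 0, 0, 21, 17, 18, 19, 19, 15, 2, 5, 4, 4, 2, 7, 8, 5, 3, 5, 4, 8, 4, 5, 7, 2, 19, 0, 0, 0]
204 [4, 0, 47, 50, 21, 7, 2, 5, 4, 6, 4, 9, 6, 14, 5, 3, 7, 1, 4, 7, 5, 7, 5, 0, 5, 3, 19, 3, -2, 0]
208 [-1, -1, 46, 50, 19, 4, 4, 3, 5, 3, 2, 6, 8, 9, 9, 4, 5, 4, 4, 5, 2, 6, 7, 5, 0, 0, 1, -2, 1, 0]
212 [1, 0, 2, 51, 13, 5, 5, 7, 7, 2, 2, 7, 8, 8, 9, 2, 2, 5, 6, 1, 8, 6, 3, 4, 0, 1, 0, 1, -3, 1]
216 [2, 2, 0, 51, 8, 7, 4, 5, 3, 2, 6, 4, 7, 6, 6, 5, 3, 6, 6, 6, 3, 1, 8, 5, 3, 3, 2, -1, -1, 3]
220 [2, 4, 0, 50, 1, 4, 5, 2, 4, 2, 2, 8, 7, 9, 10, 5, 4, 7, 4, 1, 3, 4, 4, 5, 3, 5, 9, 20, 2, -3]
224 [-1, 1, -1, 49, 0, 18, 2, 6, 3, 4, 2, 3, 7, 8, 4, 9, 3, 5, 4, 4, 6, 5, 5, 5, 4, 4, 6, 19, -1, -1]
228 [0, 1, 2, 52, -1, 22, 6, 5, 6, 2, 5, 4, 4, 8, 8, 4, 5, 3, 4, 4, 2, -2, 5, 4, 5, 4, 23, 20, -4, -2]
232 [1, -1, 0, 46, 20, 22, 3, 6, 5, 2, 13, 19, 21, 20, 18, 20, 18, 22, 0, 3, 0, -3, 1, 3, -1, 0, -2, 1, 2, 4]
236 [0, 5, 0, 1, 2, 1, 2, 0, 1, 0, 2, 0, 1, 3, -1, 0, 1, 2, -1, 4, 0, 2, 0, -1, 3, 0, 1, 4, -1, 0]
```

View pics/a.png

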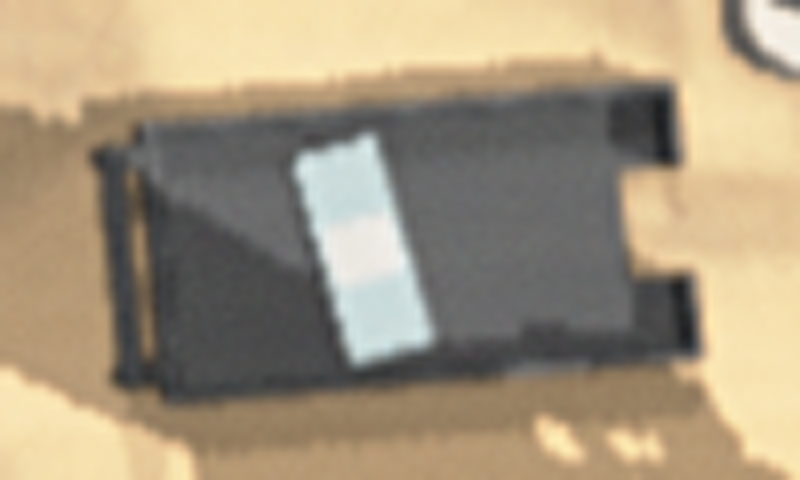

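View pics/b.png

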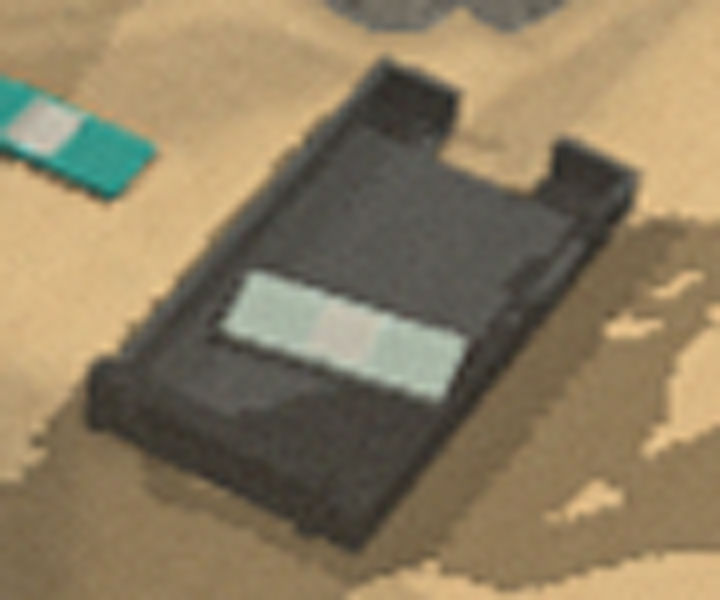

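The crops settle it: the handle bar is at the left end of the glass tray, from (305,204) to (308,232). The gap is at the right end. Next I'll compute the poses.

```bash
python3 - <<'E'
from h import *
from scipy.spatial.transform import Rotation as R
t=pickle.load(open("top0.pkl","rb"));W=worldmap(t)
reg=W[198:240,300:384].reshape(-1,3)
m=reg[reg[:,2]>0.042]; print("bar",len(m),m.mean(0))
e=[world(t,304.9,204.4,.049),world(t,307.9,232.5,.049)]; print("bar ends",e,np.linalg.norm(e[0]-e[1]))
hb=(e[0]+e[1])/2
c=[world(t,u,v,.02) for u,v in((310.1,201.2),(313,234.4),(375.7,196),(379.5,229))]; print(np.round(c,4))
tc=np.mean(c,0); d=(c[0]+c[1])/2-(c[2]+c[3])/2; yaw_y=np.arctan2(d[1],d[0])
print("tray centre",tc,"len",np.linalg.norm(d),"handle pred",tc+.110*d/np.linalg.norm(d),hb)
# min-area fit of tray rim
r=reg[(reg[:,2]>.013)&(reg[:,2]<.03)][:,:2].astype(np.float32); print(cv2.minAreaRect(r*1000))
yaw=np.pi+yaw_y-np.pi/2; print("tray y dir deg",np.degrees(yaw_y),"tool yaw",np.degrees(yaw-2*np.pi))
g=[world(t,292+u/8,185+v/8,.008) for u,v in((295,155),(375,132),(435,342),(352,366))]; g=np.array(g); print("glass",g.mean(0),np.linalg.norm(g[1]-g[0]),np.linalg.norm(g[2]-g[1]))
# tall stuff near
for x in np.arange(.3,.75,.05):
  row=[]
  for y in np.arange(-.35,.16,.05):
    k=(abs(W[...,0]-x)<.025)&(abs(W[...,1]-y)<.025)&(t["z_map"]>0); row.append(int(1000*W[...,2][k].max()) if k.any() else -1)
  print(round(x,2),row)
E
```

```text
bar 134 [ 0.49005712 -0.08539355  0.19004307]
bar ends [array([ 0.52710262, -0.10109356,  0.049     ]), array([ 0.45101918, -0.10824102,  0.049     ])] 0.07641842803190761
[[ 0.5374 -0.1198  0.02  ]
 [ 0.4448 -0.1266  0.02  ]
 [ 0.5516 -0.3044  0.02  ]
 [ 0.4593 -0.3124  0.02  ]]
tray centre [ 0.49828352 -0.21580694  0.02      ] len 0.185791396058792 handle pred [ 0.48978892 -0.10613543  0.02      ] [ 0.4890609  -0.10466729  0.049     ]
((499.3486328125, -206.17935180664062), (99.71329498291016, 209.23269653320312), 4.581699848175049)
tray y dir deg 94.42900040482017 tool yaw -175.5709995951798
glass [ 0.49579893 -0.19865096  0.008     ] 0.029671856199997886 0.0767637829361544
0.3 [4, 3, 2, 4, 4, 4, 3, 3, 4, 4, 5]
0.35 [33, 34, 37, 26, 5, 5, 7, 9, 5, 5, 5]
0.4 [4, 5, 6, 5, 5, 6, 4, 11, 6, 6, 6]
0.45 [6, 25, 23, 23, 23, 52, 4, 11, 4, 24, 24]
0.5 [5, 21, 9, 15, 16, 53, 5, 8, 5, 22, 9]
0.55 [377, 23, 24, 22, 22, 51, 311, 310, 293, 23, 22]
0.6 [387, 153, 7, 10, 5, 5, 323, 321, 322, 315, 5]
0.65 [364, 147, 7, 9, 5, 5, 279, 275, 307, 4, 95]
0.7 [344, 5, 82, 85, 81, 210, 271, 273, 246, 5, 96]
```

```bash
python3 - <<'E'
from h import *
for n in("top","scene"):
  t=pickle.load(open(n+"0.pkl","rb"));W=worldmap(t)
  k=(t["z_map"]>0)&(W[...,2]>.09)&(W[...,0]>.42)&(W[...,0]<.62)&(W[...,1]>-.35)&(W[...,1]<.1)
  P=W[k]; print(n,len(P))
  for y in np.arange(-.34,.1,.02):
    q=P[abs(P[:,1]-y)<.01]
    if len(q): i=np.argsort(q[:,0])[:4]; print(round(y,2),len(q),[tuple(np.round(q[j],3)) for j in i])
E
```

```text
top 1615
-0.34 420 [(np.float64(0.566), np.float64(-0.349), np.float64(0.355)), (np.float64(0.566), np.float64(-0.347), np.float64(0.354)), (np.float64(0.567), np.float64(-0.348), np.float64(0.35)), (np.float64(0.567), np.float64(-0.35), np.float64(0.363))]
-0.32 7 [(np.float64(0.617), np.float64(-0.329), np.float64(0.149)), (np.float64(0.617), np.float64(-0.327), np.float64(0.147)), (np.float64(0.618), np.float64(-0.326), np.float64(0.144)), (np.float64(0.619), np.float64(-0.329), np.float64(0.155))]
-0.06 36 [(np.float64(0.569), np.float64(-0.05), np.float64(0.305)), (np.float64(0.571), np.float64(-0.052), np.float64(0.307)), (np.float64(0.571), np.float64(-0.05), np.float64(0.306)), (np.float64(0.573), np.float64(-0.05), np.float64(0.308))]
-0.04 260 [(np.float64(0.558), np.float64(-0.031), np.float64(0.298)), (np.float64(0.558), np.float64(-0.035), np.float64(0.298)), (np.float64(0.558), np.float64(-0.033), np.float64(0.297)), (np.float64(0.558), np.float64(-0.037), np.float64(0.297))]
-0.02 284 [(np.float64(0.556), np.float64(-0.027), np.float64(0.291)), (np.float64(0.556), np.f
[... 2916 characters left out ...]
.float64(0.045), np.float64(0.294)), (np.float64(0.572), np.float64(0.047), np.float64(0.292)), (np.float64(0.572), np.float64(0.05), np.float64(0.291)), (np.float64(0.573), np.float64(0.046), np.float64(0.293))]
0.06 313 [(np.float64(0.571), np.float64(0.063), np.float64(0.29)), (np.float64(0.572), np.float64(0.059), np.float64(0.29)), (np.float64(0.572), np.float64(0.062), np.float64(0.292)), (np.float64(0.572), np.float64(0.056), np.float64(0.29))]
0.08 262 [(np.float64(0.577), np.float64(0.071), np.float64(0.293)), (np.float64(0.577), np.float64(0.071), np.float64(0.29)), (np.float64(0.577), np.float64(0.071), np.float64(0.295)), (np.float64(0.578), np.float64(0.075), np.float64(0.292))]
```

The handle is at about (0.489, -0.1055), and the tray +y points at 94.5°. The eyepieces start at x≥0.553, y≥-0.06, so they are clear of the gripper. I'll move above the handle.

```bash
python3 -m creep '[[[-4,3.3,0,0,0,0,8.54],[-4,3.3,0,0,0,0,8.54],[-4,3.3,0,0,0,0,8.54],[-4,3.3,0,0,0,0,8.54],[-4,3.3,0,0,0,0,8.54]]]'; python3 -m creep '[[[-4,3.3,0,0,0,0,8.54],[-4,3.3,0,0,0,0,8.54],[-4,3.3,0,0,0,0,8.54],[-4,3.3,0,0,0,0,8.54],[-3,2.5,0,0,0,0,8.54]]]'; python3 -m creep '[[[0,0,0,0,0,0.17,8.54],[0,0,0,0,0,0.177,8.54],[0,0,5,0,0,0,8.54],[0,0,5,0,0,0,8.54],[0,0,0,0,0,0,8.54]]]'
```

```text
time_s: 0.72
ee_pos: [0.3719, -0.3354, 0.4044]
tcp_rot: [3.141, -0.0, -2.718]
force: [1.4, 0.1, 0.3]
width: 0.0856
finger_force: 0.0
time_s: 1.35
ee_pos: [0.4806, -0.1139, 0.4044]
tcp_rot: [3.141, -0.0, -2.717]
force: [0.1, 1.2, 0.6]
width: 0.0852
finger_force: 0.0
time_s: 1.98
ee_pos: [0.4787, -0.1159, 0.3015]
tcp_rot: [3.141, -0.01, -3.065]
force: [-0.2, 0.0, 1.0]
width: 0.0856
finger_force: 0.0
```

```bash
python3 -m creep '[[[-0.8,1.0,2.5,0,0,0,8.54],[0,0,2.5,0,0,0,8.54],[0,0,2.5,0,0,0,8.54],[0,0,2,0,0,0,8.54],[0,0,0,0,0,0,8.54]]]'; python3 - <<'E'
from h import *
from bench import *
s=read_state();print(s["ee_pos"],s["tcp_rot"],s["force"])
a=grab_frame("scene");b=grab_frame("top")
A=cv2.resize(a["image"][60:210,200:400],(800,600),interpolation=cv2.INTER_CUBIC)
cv2.imwrite("pics/c.png",A)
E
```

```text
time_s: 2.6
ee_pos: [0.488, -0.1052, 0.2104]
tcp_rot: [-3.141, -0.0, -3.064]
force: [-0.2, -0.3, -0.0]
width: 0.0851
finger_force: 0.0
[ 0.48801841 -0.10518199  0.21035407] [-3.14126168e+00 -4.88080040e-05 -3.06435934e+00] [-0.17136529 -0.2533     -0.01163834]
```

View pics/c.png

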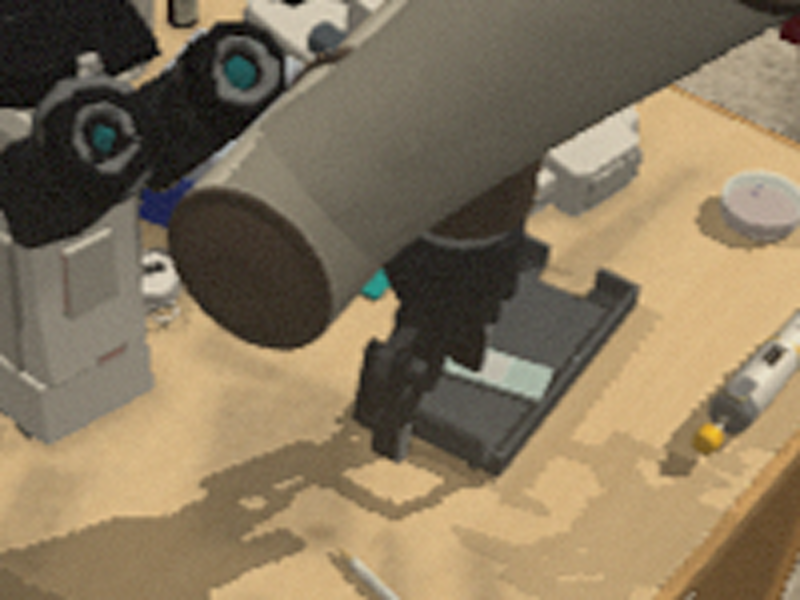

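The crop shows the open fingers straddling the handle at crop (390,420), with the glass untouched at (500,370) and the forearm clear of the eyepieces. I'll lower the last bit and close.

```bash
python3 -m creep '[[[0,0,0.8,0,0,0,8.54],[0,0,0,0,0,0,4],[0,0,0,0,0,0,3],[0,0,0,0,0,0,2],[0,0,0,0,0,0,1.4]]]';python3 -m creep '[[[0,0,0,0,0,0,1.2],[0,0,0,0,0,0,1],[0,0,0,0,0,0,0.7],[0,0,0,0,0,0,0.7],[0,0,0,0,0,0,0.7]]]'
```

```text
time_s: 3.32
ee_pos: [0.4873, -0.1052, 0.2018]
tcp_rot: [-3.142, 0.0, -3.065]
force: [1.2, 0.0, -0.0]
width: 0.0143
finger_force: 0.0
time_s: 3.95
ee_pos: [0.4874, -0.1053, 0.2018]
tcp_rot: [-3.141, 0.0, -3.065]
force: [-0.0, -2.4, 2.3]
width: 0.0079
finger_force: 50.2
```

```bash
python3 -m creep '[[[0,-0.14,-0.6,0,0,0,0.7],[0,-0.16,-0.59,0,0,0,0.7],[0,-0.17,-0.58,0,0,0,0.7],[0,0,0,0,0,0,0.7]]]'; python3 -m creep '[[[0,-0.19,-0.58,0,0,0,0.7],[0,-0.21,-0.57,0,0,0,0.7],[0,-0.22,-0.57,0,0,0,0.7],[0,0,0,0,0,0,0.7]]]'; python3 - <<'E'
from h import *
from bench import *
a=grab_frame("scene")
cv2.imwrite("pics/d.png",cv2.resize(a["image"][60:210,200:400],(800,600),interpolation=cv2.INTER_CUBIC))
E
```

```text
time_s: 4.45
ee_pos: [0.4877, -0.1099, 0.2199]
tcp_rot: [3.141, 0.001, -3.065]
force: [-0.7, 0.5, -2.4]
width: 0.0081
finger_force: 49.6
time_s: 4.95
ee_pos: [0.4882, -0.1162, 0.2371]
tcp_rot: [3.142, 0.001, -3.065]
force: [0.2, 0.8, -3.9]
width: 0.0078
finger_force: 49.3
```

View pics/d.png

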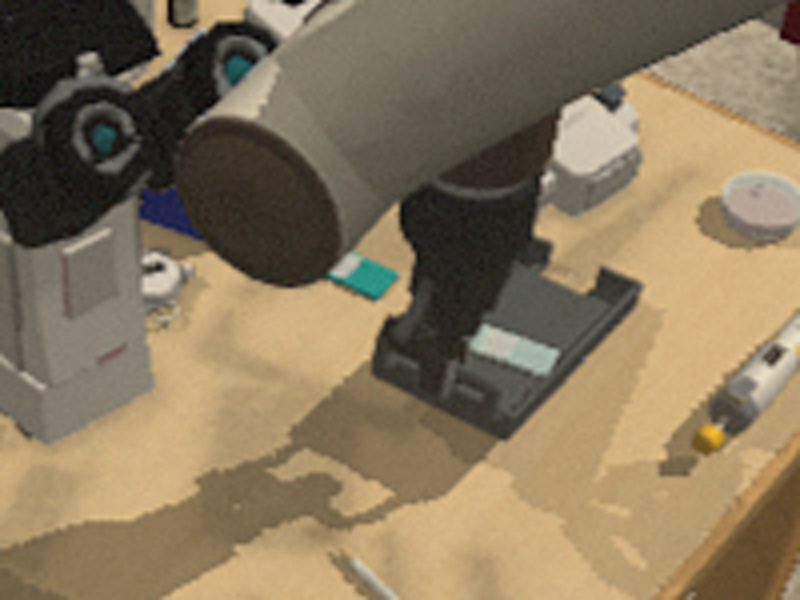

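The tray tips about its gap end at crop (600,290), and the glass is still resting at (515,348). I'll keep going to 30°.

```bash
python3 -m creep '[[[0,-0.24,-0.56,0,0,0,0.7],[0,-0.26,-0.55,0,0,0,0.7],[0,-0.27,-0.55,0,0,0,0.7],[0,-0.29,-0.54,0,0,0,0.7],[0,-0.3,-0.53,0,0,0,0.7]]]'; python3 -m creep '[[[0,-0.32,-0.52,0,0,0,0.7],[0,-0.33,-0.51,0,0,0,0.7],[0,-0.35,-0.5,0,0,0,0.7],[0,-0.37,-0.49,0,0,0,0.7],[0,0,0,0,0,0,0.7]]]'; python3 -m creep '[[[0,-0.38,-0.48,0,0,0,0.7],[0,-0.39,-0.47,0,0,0,0.7],[0,-0.4,-0.46,0,0,0,0.7],[0,0,0,0,0,0,0.7],[0,0,0,0,0,0,0.7]]]'; python3 -m creep '[[[0,0,0,0,0,0,0.7],[0,0,0,0,0,0,0.7],[0,0,0,0,0,0,0.7],[0,0,0,0,0,0,0.7],[0,0,0,0,0,0,0.7]]]'; python3 - <<'E'
from h import *
from bench import *
a=grab_frame("scene")
cv2.imwrite("pics/e.png",cv2.resize(a["image"][60:210,200:400],(800,600),interpolation=cv2.INTER_CUBIC))
E
```

```text
time_s: 5.62
ee_pos: [0.4892, -0.1298, 0.2644]
tcp_rot: [3.142, 0.0, -3.065]
force: [0.2, 1.0, -3.9]
width: 0.0075
finger_force: 48.7
time_s: 6.25
ee_pos: [0.4903, -0.1436, 0.2845]
tcp_rot: [-3.141, 0.001, -3.065]
force: [0.1, 0.3, -3.0]
width: 0.0082
finger_force: 48.5
time_s: 6.88
ee_pos: [0.4911, -0.155, 0.2982]
tcp_rot: [3.141, 0.0, -3.065]
force: [-0.1, 0.6, -4.2]
width: 0.008
finger_force: 48.2
time_s: 7.5
ee_pos: [0.4911, -0.1549, 0.2982]
tcp_rot: [3.142, -0.0, -3.065]
force: [0.2, -0.2, -4.1]
width: 0.0081
finger_force: 48.1
```

View pics/e.png

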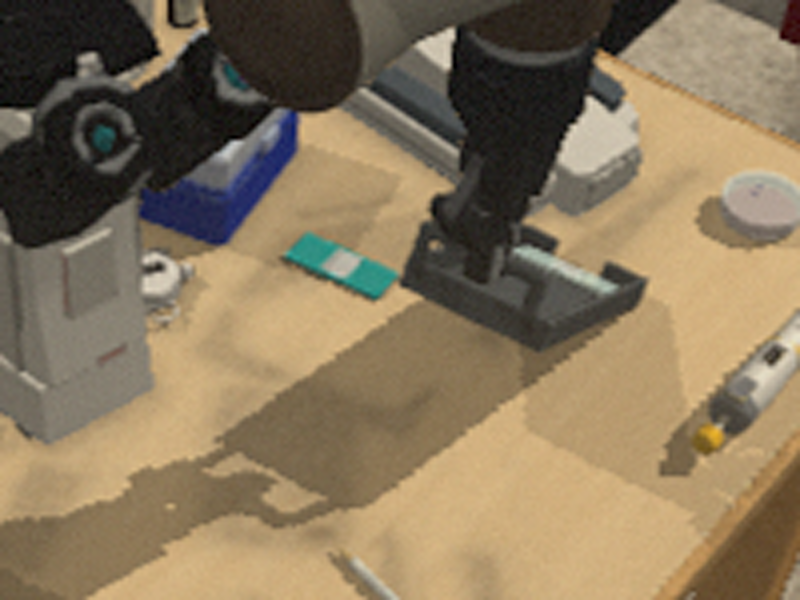

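The glass has slid to the gap end, from crop (515,252) to (612,290). I'll check from above that it lies flush before lowering.

```bash
python3 - <<'E'
from h import *
from bench import *
a=grab_frame("top")
cv2.imwrite("pics/f.png",cv2.resize(a["image"][180:240,310:390],(800,600),interpolation=cv2.INTER_CUBIC))
E
```

```text
(no output)
```

View pics/f.png

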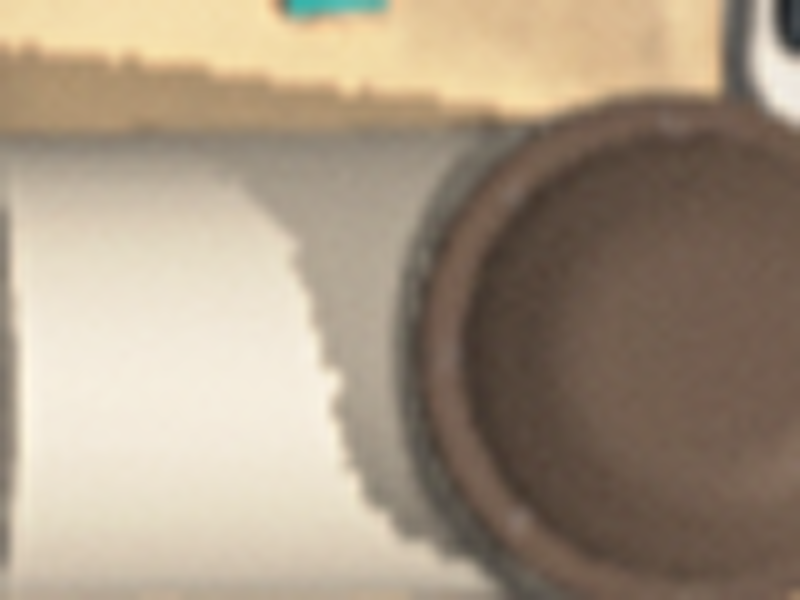

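The arm blocks the top view, so I'll measure the glass in the scene view instead, on the tilted floor plane.

```bash
cat > g.py <<'E'
from h import *
from bench import *
from scipy.spatial.transform import Rotation as R
import sys
th=np.radians(float(sys.argv[1]))
f=grab_frame("scene");im=f["image"].astype(int)
a=np.radians(94.45);ey=np.array([np.cos(a),np.sin(a),0]);ex=np.array([ey[1],-ey[0],0])
C=np.array([.498,-.2155,0]);piv=C-.095*ey
Y=np.cos(th)*ey+np.array([0,0,np.sin(th)]);Z=np.cross(ex,Y)
O=piv+.095*Y+.008*Z
K=f["camera_matrix"];T=f["world_from_camera"];v,u=np.mgrid[:384,:512]
d=np.stack([(u-K[0,2])/K[0,0],(v-K[1,2])/K[1,1],np.ones(u.shape)],-1)@T[:3,:3].T
s=((O-T[:3,3])@Z)/(d@Z);P=T[:3,3]+s[...,None]*d-O
X=P@ex*1000;Yc=P@Y*1000
inn=(abs(X)<47)&(abs(Yc)<95)
g=inn&(im.mean(-1)>115)&(im[...,0]>im[...,2]*.78) # bright, not wooden yellow
n,l,st,_=cv2.connectedComponentsWithStats(g.astype(np.uint8));k=1+np.argmax(st[1:,4])
pts=np.stack([X[l==k],Yc[l==k]],1).astype(np.float32)
print(len(pts),cv2.minAreaRect(pts),pts.min(0),pts.max(0))
print(np.round(cv2.boxPoints(cv2.minAreaRect(pts))))
o=f["image"].copy();o[l==k]=(0,0,255)
cv2.imwrite("pics/g%s.png"%sys.argv[1],np.hstack([cv2.resize(q[95:155,290:370],(400,300),interpolation=cv2.INTER_CUBIC) for q in(f["image"],o)]))
E
python3 g.py 30
```

```text
90 ((-0.5889549255371094, -73.749755859375), (37.40315628051758, 70.6839599609375), 83.33560943603516) [-34.855354 -93.51122 ] [ 36.148163 -54.101185]
[[-38. -88.]
 [ 32. -96.]
 [ 37. -59.]
 [-34. -51.]]
```

View pics/g30.png

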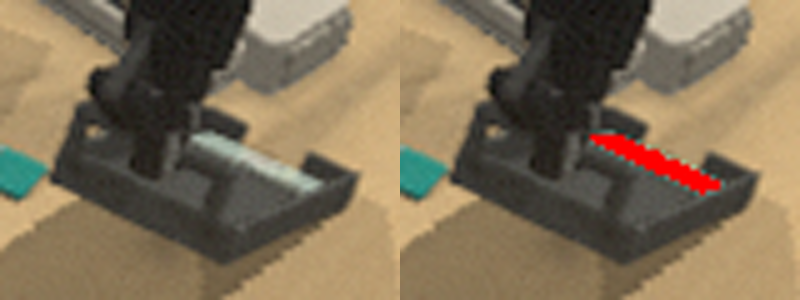

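The glass lies at the wall (tray y about -74 mm), but any remaining skew is hard to see. I'll tip 4° more and wait to make sure it settles, then lower along the same arc.

```bash
python3 -m creep '[[[0,-0.5,-0.54,0,0,0,0.7],[0,-0.53,-0.51,0,0,0,0.7],[0,0,0,0,0,0,0.7],[0,0,0,0,0,0,0.7],[0,0,0,0,0,0,0.7]]]'; python3 -m creep '[[[0,0,0,0,0,0,0.7],[0,0,0,0,0,0,0.7],[0,0,0,0,0,0,0.7],[0,0,0,0,0,0,0.7],[0,0,0,0,0,0,0.7]]]'; python3 g.py 34
```

```text
time_s: 8.28
ee_pos: [0.492, -0.1652, 0.3088]
tcp_rot: [-3.142, 0.0, -3.065]
force: [1.2, 1.6, -2.8]
width: 0.0083
finger_force: 48.0
time_s: 8.9
ee_pos: [0.492, -0.1652, 0.3087]
tcp_rot: [3.142, -0.0, -3.065]
force: [0.1, 2.0, -2.3]
width: 0.0082
finger_force: 48.0
39 ((-12.783958435058594, -73.57470703125), (37.64408874511719, 42.792850494384766), 8.393087387084961) [-31.031038 -93.933304] [  8.044788 -51.119987]
[[-35. -55.]
 [-28. -97.]
 [  9. -92.]
 [  3. -50.]]
```

```bash
python3 -m creep '[[[0,0.26,0.25,0,0,0,0.7],[0,0.27,0.26,0,0,0,0.7],[0,0.25,0.27,0,0,0,0.7],[0,0.25,0.27,0,0,0,0.7],[0,0.4,0.46,0,0,0,0.7]]]'; python3 -m creep '[[[0,0.39,0.47,0,0,0,0.7],[0,0.38,0.48,0,0,0,0.7],[0,0.37,0.49,0,0,0,0.7],[0,0.35,0.5,0,0,0,0.7],[0,0.33,0.51,0,0,0,0.7]]]';  python3 -m creep '[[[0,0.32,0.52,0,0,0,0.7],[0,0.3,0.53,0,0,0,0.7],[0,0.29,0.54,0,0,0,0.7],[0,0.27,0.55,0,0,0,0.7],[0,0.26,0.55,0,0,0,0.7]]]'; python3 -m creep '[[[0,0.24,0.56,0,0,0,0.7],[0,0,0,0,0,0,0.7]]]'; python3 g.py 10
```

```text
time_s: 9.57
ee_pos: [0.4909, -0.1509, 0.2935]
tcp_rot: [-3.141, 0.0, -3.065]
force: [0.4, -1.2, -2.4]
width: 0.0081
finger_force: 47.8
time_s: 10.2
ee_pos: [0.4895, -0.1326, 0.2688]
tcp_rot: [-3.141, -0.0, -3.065]
force: [0.4, -0.7, -3.3]
width: 0.0084
finger_force: 47.4
time_s: 10.82
ee_pos: [0.4884, -0.1183, 0.2419]
tcp_rot: [-3.142, 0.0, -3.065]
force: [0.3, -1.5, -2.8]
width: 0.008
finger_force: 46.9
time_s: 11.08
ee_pos: [0.4881, -0.1158, 0.2361]
tcp_rot: [3.141, -0.001, -3.065]
force: [-0.3, -0.7, -2.9]
width: 0.0081
finger_force: 46.7
182 ((-1.8941459655761719, -74.91642761230469), (33.44001770019531, 73.8768310546875), 89.62594604492188) [-38.88785 -91.64145] [ 34.991993 -58.170704]
[[-39. -91.]
 [ 35. -92.]
 [ 35. -58.]
 [-39. -58.]]
```

View pics/g10.png

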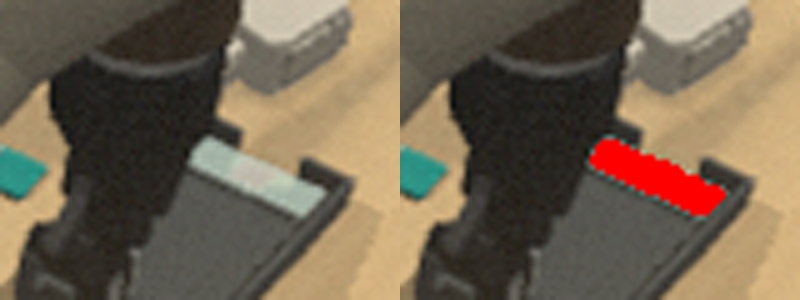

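The glass lies flush along the gap wall: centre y -74.9 mm, skew under 1°. I'll lower the rest gently.

```bash
python3 -m creep '[[[0,0.15,0.4,0,0,0,0.7],[0,0.15,0.4,0,0,0,0.7],[0,0.13,0.4,0,0,0,0.7],[0,0.13,0.4,0,0,0,0.7],[0,0.12,0.4,0,0,0,0.7]]]'; python3 -m creep '[[[0,0.1,0.35,0,0,0,0.7],[0,0.09,0.3,0,0,0,0.7],[0,0.05,0.2,0,0,0,0.7],[0,0.05,0.2,0,0,0,0.7],[0,0,0,0,0,0,0.7]]]'; python3 -m creep '[[[0,0.03,0.1,0,0,0,0.7],[0,0.03,0.1,0,0,0,0.7],[0,0.02,0.08,0,0,0,0.7],[0,0,0.05,0,0,0,0.7],[0,0,0,0,0,0,0.7]]]'
```

```text
time_s: 11.75
ee_pos: [0.4877, -0.1092, 0.2163]
tcp_rot: [-3.142, 0.0, -3.065]
force: [0.6, -0.4, -3.6]
width: 0.0082
finger_force: 46.3
time_s: 12.38
ee_pos: [0.4874, -0.1065, 0.2068]
tcp_rot: [-3.141, -0.0, -3.064]
force: [-1.8, -1.7, 4.6]
width: 0.0081
finger_force: 46.8
time_s: 13.0
ee_pos: [0.4873, -0.1061, 0.2066]
tcp_rot: [-3.14, 0.001, -3.063]
force: [-7.8, -1.6, 27.9]
width: 0.008
finger_force: 49.3
```

Contact came 5 mm early with 28 N. I'll relieve it and check the tray's flatness from depth.

```bash
python3 -m creep '[[[0,0,-0.2,0,0,0,0.7],[0,0,0,0,0,0,0.7]]]'; cat > flat.py <<'E'
from h import *
from bench import *
a=np.radians(94.45);ey=np.array([np.cos(a),np.sin(a),0]);ex=np.array([ey[1],-ey[0],0]);C=np.array([.498,-.2155,0])
for n in("scene","top"):
  f=grab_frame(n);W=worldmap(f);P=W[f["z_map"]>0]-C
  L=np.stack([P@ex,P@ey,P[:,2]],1)*1000
  k=(abs(L[:,0])<42)&(L[:,1]>-55)&(L[:,1]<84)&(L[:,2]<40)&(L[:,2]>-10);q=L[k]
  print(n,len(q))
  for y in range(-55,85,20):
    s=q[(abs(q[:,1]-y-10)<10)]
    if len(s)>5: print(y+10,len(s),"floor med z",np.round(np.median(s[:,2]),1))
  k=(L[:,2]>14)&(L[:,2]<30)&(abs(L[:,0])<60)&(abs(L[:,1])<105);w=L[k]
  print(" rim",cv2.minAreaRect(w[:,:2].astype(np.float32)))
  for y in range(-90,100,30):
    s=w[(abs(w[:,1]-y)<15)&(abs(w[:,0])>43)]
    if len(s)>3: print("  rim z",y,len(s),np.round(np.median(s[:,2]),1),"x-side",np.round(np.median(s[:,0])))
E
python3 flat.py; python3 g.py 0
```

```text
time_s: 13.25
ee_pos: [0.4876, -0.106, 0.2068]
tcp_rot: [-3.141, 0.002, -3.064]
force: [-3.3, -2.2, 13.0]
width: 0.0081
finger_force: 47.7
scene 725
-45 126 floor med z 3.9
-25 126 floor med z 3.6
-5 119 floor med z 3.9
15 115 floor med z 4.0
35 110 floor med z 3.7
55 101 floor med z 4.0
75 28 floor med z 4.8
 rim ((-8.28097915649414, 3.7619781494140625), (201.21780395507812, 89.1544418334961), 89.99826049804688)
  rim z -90 16 19.3 x-side -50.0
  rim z -60 19 18.9 x-side -50.0
  rim z -30 20 19.5 x-side -50.0
  rim z 0 21 18.5 x-side -50.0
  rim z 30 23 18.5 x-side -50.0
  rim z 60 21 19.1 x-side -50.0
  rim z 90 23 19.6 x-side -48.0
top 236
-45 196 floor med z 4.0
-25 40 floor med z 4.5
 rim ((1.172943115234375, -48.73497009277344), (100.48360443115234, 93.84574890136719), 0.24669873714447021)
  rim z -90 34 20.3 x-side 0.0
  rim z -60 37 19.8 x-side -44.0
  rim z -30 38 20.1 x-side 1.0
  rim z 0 10 19.3 x-side 50.0
207 ((-1.5482826232910156, -75.0431900024414), (30.466938018798828, 75.47454071044922), 87.98770904541016) [-39.249805 -90.90992 ] [ 35.80557 -59.38381]
[[-40. -89.]
 [ 36. -92.]
 [ 37. -61.]
 [-39. -58.]]
```

The tray is flat (floor 4 mm along its length) and the glass is flush. The bar simply slipped about 5 mm down the pads. I'll unload, release and retreat straight up.

```bash
python3 -m creep '[[[0,0,-0.12,0,0,0,0.7],[0,0,0,0,0,0,0.7],[0,0,0,0,0,0,0.9],[0,0,0,0,0,0,1.2],[0,0,0,0,0,0,2]]]'; python3 -m creep '[[[0,0,0,0,0,0,3.5],[0,0,0,0,0,0,5],[0,0,0,0,0,0,5],[0,0,0,0,0,0,5],[0,0,-1,0,0,0,5]]]'; python3 -m creep '[[[0,0,-2,0,0,0,5],[0,0,-3,0,0,0,5],[0,0,-4,0,0,0,5],[0,0,-4,0,0,0,5],[0,0,0,0,0,0,5]]]';python3 -m creep '[[[4,-2,-1,0,0,0,5],[4,-2,0,0,0,0,5],[4,-2,0,0,0,0,5],[0,0,0,0,0,0,5],[0,0,0,0,0,0,5]]]'; python3 flat.py; python3 g.py 0
```

```text
time_s: 14.02
ee_pos: [0.4874, -0.1054, 0.2057]
tcp_rot: [3.141, -0.0, -3.065]
force: [0.5, 0.2, -1.0]
width: 0.0201
finger_force: 0.0
time_s: 14.65
ee_pos: [0.487, -0.1056, 0.2158]
tcp_rot: [3.142, -0.002, -3.065]
force: [0.4, 0.6, 0.6]
width: 0.0498
finger_force: 0.0
time_s: 15.28
ee_pos: [0.488, -0.1057, 0.3502]
tcp_rot: [-3.141, 0.009, -3.064]
force: [1.2, 0.6, -0.7]
width: 0.0504
finger_force: 0.0
time_s: 15.9
ee_pos: [0.3723, -0.1747, 0.356]
tcp_rot: [-3.142, 0.0, -3.065]
force: [0.7, 0.1, -0.9]
width: 0.0498
finger_force: 0.0
scene 1074
-45 161 floor med z 3.7
-25 170 floor med z 4.0
-5 170 floor med z 4.0
15 170 floor med z 3.8
35 179 floor med z 4.0
55 186 floor med z 4.0
75 38 floor med z 4.8
 rim ((-1.2968406677246094, 2.2981338500976562), (199.12460327148438, 101.30718231201172), 89.68293762207031)
  rim z -90 30 19.3 x-side -44.0
  rim z -60 37 18.7 x-side -46.0
  rim z -30 39 19.2 x-side -47.0
  rim z 0 42 19.4 x-side -47.0
  rim z 30 40 18.9 x-side -47.0
  rim z 60 43 18.9 x-side -46.0
  rim z 90 26 19.7 x-side -47.0
top 1444
-45 201 floor med z 4.1
-25 214 floor med z 4.5
-5 203 floor med z 4.6
15 211 floor med z 4.2
35 207 floor med z 4.3
55 205 floor med z 4.5
75 203 floor med z 4.0
 rim ((1.5214271545410156, 3.1555099487304688), (195.9768829345703, 99.921875), 89.59707641601562)
  rim z -90 31 20.3 x-side 44.0
  rim z -60 38 20.0 x-side 46.0
  rim z -30 40 19.4 x-side -44.0
  rim z 0 40 19.3 x-side -43.0
  rim z 30 42 19.5 x-side 2.0
  rim z 60 37 19.9 x-side 47.0
  rim z 90 29 20.4 x-side 45.0
219 ((-1.3426094055175781, -74.26058959960938), (30.472795486450195, 75.81954193115234), 89.82366180419922) [-39.249805 -89.577736] [ 36.576508 -58.948914]
[[-39. -89.]
 [ 37. -90.]
 [ 37. -59.]
 [-39. -59.]]
```

The tray stands flat where it was, and the glass is flush at the gap wall, so I'm handing in.

```bash
python3 -c "from bench import *; print(job_done())"
```

```text
the job is handed in; nothing more can be done
None
```

Job handed in: the glass slid untouched and lies flush along the gap-end wall, the tray is back flat where it stood and released at about 16 s, and I never approached the other tray; lowering briefly pressed the tray down with 28 N because the handle had slipped about 5 mm in the fingers.

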